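Lock the keeper rail on the grey tub

TASK

The grey tub stands loose in the bay of one of the two bench rails; secure it. Pinch that rail's slider so that its thumb button is held in, run the slider all the way along to its stop beside the tub, then let go so that it locks there. Leave the tub standing where it is and the other rail's slider where it is.

Things in the scene. Friction and masses are not known exactly. Their poses are not given: they have to be found in the camera images.
- rail_tub: The bench rail that holds the grey tub: aluminium base plate 300 x 90 x 8 mm fixed to the table, two steel guide bars 60 mm wide overall and 24 mm high (36 mm at small stop lugs), a 53 mm high end block past the tub. The other rail is alike but holds a small white pot, 38 mm wide. Origin: middle of its underside; x along the rail towards the tub, z up.
- grip_rail_tub (a point): Middle of the grey upright grip block of that rail's slider, 66 mm above the table; x along the rail towards the tub (the way to slide), y from button side to plain side, z up. Block 44 mm long (x), 36 across (y), top 93 mm above the table; pinch it along y. Below 33 mm a flange 60 mm across. On the tub side a jaw 40 mm across, 36 to 44 mm from the point, up to 63 mm above the table.
- slider_rail_tub (a joint): Position of that slider in m: grows towards the tub, 0.11 = hard against its stop (its jaw then stands about 4 mm short of the tub, without pressing it). Starts at 0 to 0.004, where a spring catch locks it (holds 25 N). With the button in it slides with 2 to 3 N. Let go at 0.10 or more, the catch springs out and locks it there; let go on the way, it stays unlocked, button part in.
- button_rail_tub (a joint): Travel of its thumb button in m: 0 = out (locked), 0.008 = fully in; frees the slider from 0.004. Steel pad 32 mm (x) by 34 mm (z), centred at the grip point's height on the block's -y side: its face is 27 mm from the point when out, 19 mm when in (plain face at +y: 18 mm). Spring 5 N to start, 8 N fully in: pinch with 15 to 30 N. Springs out when let go.
- tub_mid (a point): Centre (40 mm above its underside) of the grey tub, 70 mm in diameter, 80 mm tall, standing loose on the base plate in the bay; its top is 88 mm above the table.
- grip_rail_pot (a point): The same grip point on the slider of the other rail, in whose bay a small white pot stands. To be left alone.
Things that resemble listed ones, but are neither listed nor needed, are in the scene too. Leave any black look-alike of the part that bears tub_mid alone.

How it is judged:
On the way:
1. the slider is under way with its button held in (value of joint button_rail_tub above 0.003 m and value of joint slider_rail_tub between 0.03 and 0.1 m), for 0.02 s.
At the end, for the whole second after the job is handed in: The slider on the tub's rail is within 13 mm of its stop with its button out again (within 1.5 mm: locked), and the tub stands upright (within about 9 degrees) within 20 mm of where it stood (value of joint slider_rail_tub above 0.097 m and value of joint button_rail_tub below 0.0015 m and distance of tub_mid from where it was at the start of the episode below 0.02 m and angle between tub_mid's own z axis and vertical below 0.15 rad); the robot touches nothing.
It fails at once if the other rail's slider is moved by more than 10 mm (distance of grip_rail_pot from where it was at the start of the episode above 0.01 m).
It fails at once if the tub is tipped by more than 30 degrees (angle between tub_mid's own z axis and vertical above 0.52 rad).
It also fails if it takes over 40 s, if anything falls off the work surface, if the arm or the gripper's body presses on something with over 40 N, if the wrist force passes 120 N, or if a joint passes its speed limit or range.

ROBOT

A 7-joint arm with a two-finger parallel gripper is mounted at the origin on a cart in front of the work surface, level with it; the furniture and walls round the work are solid. World frame = base frame: x ahead of the robot, y to its left, z up, the work surface at z = 0. Lengths are in m, angles in rad, forces in N, time in s.
With the tool pointing down it reaches from about 0.425 to 0.875 m from the base axis. Payload 8.4 kg.
Tool frame: the origin (TCP) lies at the very end of the fingers, on their centre line; the grasp point (between the pads) lies 19 mm behind it; z points along the fingers, y is the line along which they close (so a half turn about z gives the same grasp; the last joint's range is limited). The gripper opens to 85 mm and grips with 20 to 120 N. Pads are 22 mm wide; open, the fingers measure 114 mm over their backs; the gripper's body (76 mm by 85 mm) begins 54 mm behind the grasp point. The pads swing forward as they close: fully open they stand 13 mm farther back than shut.
Start: joints at [1.128, 0.333, 0.04, 1.465, -0.013, 1.343, -0.059], TCP at [0.219, -0.612, 0.231] pointing down, gripper open.
Joint ranges: [-2.58, 2.58], [-0.38, 2.09], [-1.3, 1.39], [0.25, 2.4], [-1.5, 4.64], [0.08, 2.09], [-2.65, 2.65]. Speed limits (rad/s): [2.22, 2.22, 2.79, 2.79, 3.14, 3.14, 3.14].

INTERFACE

Orientations are given as a rotation vector (axis times angle).
In Python, from plant import ctrl, grip, read_state, vision, spotter gives the robot as it stands. Calls block until the motion is done:
- ctrl.goto(position, orientation): joint-space move of the TCP to a pose.
- ctrl.line_to(position, v=0.15, rot=None): straight line of the TCP; rot=None keeps the orientation; v is the mean speed in m/s.
- ctrl.move_j(angles): joint-space move.
- grip(opening, strength=None): finger opening in m; strength is the grip in N (None keeps the last); returns when the fingers have stopped.
- ctrl.dwell(seconds).
- ctrl.ik(position, orientation): joint angles nearest the present ones, or None.
- read_state(): the state.
- vision.capture(name): name is "side" or "top" or "wrist"; returns a dict with "image" (384x512x3 uint8, blue, green, red), "fx", "fy", "cx", "cy" (pixels), "cam_to_world" (4x4, takes a point from camera to world coordinates). Camera axes: x right, y down, z forward; pixel columns grow to the right and rows downward; lengths in m; the calibration is good to about 2 mm. A picture is of the moment at which its call begins. There is no depth.
A pose or a line that the arm cannot do raises ctrl.Unreachable and nothing moves.
- ctrl.hand_in(): hands the job in; it is judged then, once.
Trained networks look in the newest picture that a camera, given by its name, has taken for a name from the list of things; names that differ only in an ending like _2 or _b are one class to them, and where a whole thing is asked for, a point or a joint stands for the part that bears it (a point fixed in the world has none). Each returns a list of dicts, best first, with "conf" (0 to 1); they miss things now and then, are a little off and sometimes report something else, mostly with a low value. They report only what shows in the picture. A call takes as long as a camera call. They do not tell look-alikes from the thing itself.
- spotter.recognise(target, camera): "uv" ([column, row] in pixels, amid what is visible of it).
- spotter.tip_of(target, camera): "uv" ([column, row] in pixels: a listed point, or the origin of a listed thing).
The state is a dict: "time": time; "joint_pos": joint angles; "joint_vel": joint speeds; "tau": joint torques, N m; "position": TCP position; "orientation": TCP orientation; "contact_force": force on the tool from outside, world axes, zero at the start; "wrist_torque": the same for the moment, N m; "gripper_width": finger opening in m; "gripper_force": force on a finger pad.
Only numpy, scipy, OpenCV 4.12 (cv2) and the standard library are available. Lean on these libraries where they do the work, as an engineer would, in place of code of your own. Each camera call takes 0.05 s, during which the arm holds its last target. There are 200 camera calls.

## Working session

There is one attempt and no reset: what is moved stays moved. The work goes in short steps, each a Python script; the robot and the scene stay as the last script left them, time stands still between calls to the robot, and variables do not carry over. Pictures are saved under pics/ and viewed, at most 10 in all, crops included, and the job is handed in when it is done.

```bash
mkdir -p pics
cat > h.py <<'E'
import numpy as np, cv2
from plant import ctrl, grip, read_state, vision, spotter
def ray(c,uv):
    T=np.array(c["cam_to_world"]); d=T[:3,:3]@np.array([(uv[0]-c["cx"])/c["fx"],(uv[1]-c["cy"])/c["fy"],1.])
    return T[:3,3],d/np.linalg.norm(d)
def atz(c,uv,z):
    o,d=ray(c,uv); return o+d*(z-o[2])/d[2]
def tri(rays):
    A=0;b=0
    for o,d in rays:
        P=np.eye(3)-np.outer(d,d); A=A+P; b=b+P@o
    p=np.linalg.solve(A,b); return p,[np.linalg.norm((np.eye(3)-np.outer(d,d))@(p-o)) for o,d in rays]
E
python3 - <<'E'
from h import *
np.set_printoptions(precision=4,suppress=True)
ims=[]
C={}
for n in("top","side"):
    c=C[n]=vision.capture(n); cv2.imwrite(f"pics/{n}0.png",c["image"])
    print(n,np.array(c["cam_to_world"])[:3,3])
    for t,z in(("grip_rail_tub",.066),("grip_rail_pot",.066),("tub_mid",.048),("rail_tub",0)):
        for r in spotter.tip_of(t,n)[:4]: print(n,t,np.round(r["uv"]),round(r["conf"],2),atz(c,r["uv"],z))
print(read_state()["time"])
E
```

```text
top [ 0.1887 -0.0621  1.2159]
top grip_rail_tub [149. 186.] 0.94 [0.4461 0.2203 0.066 ]
top grip_rail_pot [295. 169.] 0.94 [ 0.4827 -0.1663  0.066 ]
top tub_mid [348. 213.] 0.95 [ 0.3661 -0.3021  0.048 ]
top tub_mid [396. 212.] 0.64 [ 0.364  -0.4319  0.048 ]
top tub_mid [222. 186.] 0.57 [0.4453 0.0302 0.048 ]
top rail_tub [184. 191.] 0.61 [ 0.4445  0.1393 -0.    ]
side [0.488  0.8053 0.6762]
side grip_rail_tub [256. 259.] 0.83 [0.4402 0.2218 0.066 ]
side grip_rail_pot [232. 156.] 0.89 [ 0.4878 -0.1699  0.066 ]
side tub_mid [250. 207.] 0.94 [0.4448 0.0348 0.048 ]
side tub_mid [266. 120.] 0.77 [ 0.3729 -0.4262  0.048 ]
side tub_mid [273. 139.] 0.6 [ 0.3612 -0.2992  0.048 ]
side rail_tub [254. 249.] 0.75 [0.4378 0.1276 0.    ]
0.5
```

View pics/top0.png

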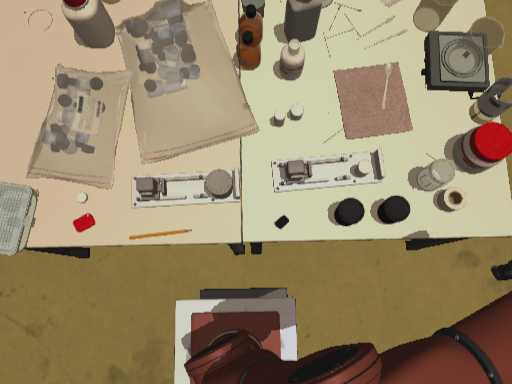

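View pics/side0.png

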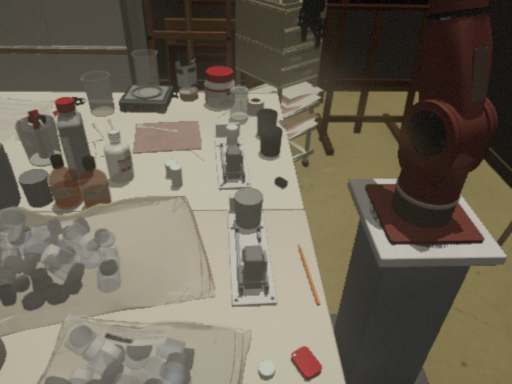

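The tub's rail is the left one in the top view: slider at top (149,186), side (256,259), and grey tub at top (218,184), side (250,207). It runs along about -y. The two black pots at top (349,211) and (394,209) are look-alikes. The right rail at top (295,170) holds the white pot and must stay untouched. The two views agree to within 1 cm, so I'll move in for a wrist look.

```bash
cat >> h.py <<'E'
from scipy.spatial.transform import Rotation as R
def down(yaw):  # tool y axis along (cos yaw, sin yaw), tool pointing down
    y=np.array([np.cos(yaw),np.sin(yaw),0]); z=np.array([0,0,-1.]); x=np.cross(y,z)
    return R.from_matrix(np.c_[x,y,z]).as_rotvec()
E
python3 - <<'E'
from h import *
np.set_printoptions(precision=4,suppress=True)
s=read_state(); print(s["orientation"],R.from_rotvec(s["orientation"]).as_matrix()[:,1])
for yaw in(0,np.pi):
    for p in([.443,.22,.047],[.443,.11,.047],[.443,.2,.24]): print(yaw,p,ctrl.ik(p,down(yaw)))
p=np.array(s["position"]); ctrl.line_to(p+[0,0,.1])
best=min((0,np.pi),key=lambda w:abs((ctrl.ik([.443,.22,.24],down(w)) if ctrl.ik([.443,.22,.24],down(w)) is not None else [9]*7)[6]))
print(best)
rays={}
for i,y in enumerate((.22,.12)):
    ctrl.goto([.443,y,.26],down(best)); c=vision.capture("wrist"); cv2.imwrite(f"pics/w{i}.png",c["image"])
    for t in("grip_rail_tub","tub_mid","rail_tub"):
        for r in spotter.tip_of(t,"wrist")[:2]: print(i,t,np.round(r["uv"],1),round(r["conf"],2),atz(c,r["uv"],{"g":.066,"t":.048,"r":0}[t[0]])); 
        r=spotter.tip_of(t,"wrist")
        if r: rays.setdefault(t,[]).append(ray(c,r[0]["uv"]))
for t,v in rays.items():
    if len(v)>1: print(t,tri(v))
s=read_state();print(s["time"],s["position"],s["joint_pos"])
E
```

```text
[-3.0952 -0.5373  0.0001] [ 0.337  -0.9415 -0.0001]
0 [0.443, 0.22, 0.047] [ 0.3797  0.4035 -1.0667  1.9958  0.425   0.9861 -0.8956]
0 [0.443, 0.11, 0.047] [ 0.5421  0.2581 -0.9549  2.0841  0.2643  0.9232 -0.5587]
0 [0.443, 0.2, 0.24] [ 0.2132  0.0352 -0.7346  1.8066  0.0244  1.3089 -0.5274]
3.141592653589793 [0.443, 0.22, 0.047] [ 0.3955  0.4144 -1.0882  1.9953  0.4402  0.9917  2.2339]
3.141592653589793 [0.443, 0.11, 0.047] [ 0.6521  0.3063 -1.0869  2.0807  0.3362  0.9425  2.5241]
3.141592653589793 [0.443, 0.2, 0.24] [ 0.5919  0.0793 -1.1351  1.7951  0.0743  1.3136  2.5807]
0
0 grip_rail_tub [260.7 163.8] 0.73 [0.4479 0.2277 0.066 ]
0 tub_mid [265.  303.3] 0.77 [0.4541 0.0343 0.048 ]
0 tub_mid [259.2 164.2] 0.26 [0.4463 0.2239 0.048 ]
0 rail_tub [261.4 221. ] 0.85 [0.4497 0.134  0.    ]
1 grip_rail_tub [261.4  66.5] 0.81 [0.4483 0.2281 0.066 ]
1 rail_tub [261.2 149.5] 0.58 [0.4491 0.1341 0.    ]
grip_rail_tub (array([0.4481, 0.2279, 0.0673]), [np.float64(0.00023673081983637063), np.float64(0.0002367308198364671)])
rail_tub (array([0.4494, 0.1341, 0.0002]), [np.float64(0.00030272921207711895), np.float64(0.0003027292120769758)])
5.575 [0.4429 0.121  0.26  ] [ 0.9972 -0.0727 -1.2708  1.816  -0.0721  1.3477 -0.2549]
```

View pics/w0.png

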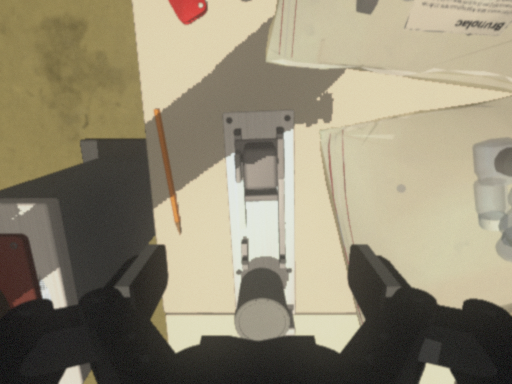

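The wrist picture shows the rail nearly vertical: far end bolts at (229,120) and (287,117), slider block at (261,165), tub top at (263,315). That matches the networks. The direction still needs refining, so I'll use the plate's edges.

Run:
```python
from h import *
np.set_printoptions(precision=4,suppress=True)
c=vision.capture("wrist"); im=c["image"]; cv2.imwrite("pics/w2.png",cv2.resize(im[0:300,190:340],None,fx=2,fy=2,interpolation=cv2.INTER_CUBIC))
g=cv2.cvtColor(im,cv2.COLOR_BGR2GRAY); m=np.zeros_like(g); m[0:290,215:310]=1
for l in cv2.createLineSegmentDetector().detect(g)[0][:,0]:
    a,b=l[:2],l[2:]
    if np.hypot(*(a-b))<35 or not m[int(a[1]),int(a[0])] or not m[int(b[1]),int(b[0])]: continue
    A,B=atz(c,a,.008),atz(c,b,.008); d=A-B; d*=-np.sign(d[1])
    print(np.round(l),A[:2],B[:2],"tilt deg",np.degrees(np.arctan2(d[0],-d[1])))
for t in("tub_mid","grip_rail_tub"): print(spotter.tip_of(t,"wrist")[:2])
```

```text
[280. 193. 279. 134.] [0.4737 0.079 ] [0.4703 0.1567] tilt deg 2.475212920170689
[287.  37. 287. 138.] [0.4774 0.269 ] [0.4811 0.152 ] tilt deg 1.7955673647417805
[249.  21. 299.   6.] [0.433  0.2856] [0.4908 0.3009] tilt deg -75.1942932780179
[234.  96. 232.  39.] [0.4152 0.2034] [0.4132 0.2663] tilt deg 1.864870120214332
[242.  43. 277.  42.] [0.425  0.2628] [0.4661 0.264 ] tilt deg -88.22695465278241
[279. 113. 244. 115.] [0.4708 0.1824] [0.4271 0.1807] tilt deg -87.70421916066799
[287. 139. 288. 176.] [0.4818 0.1504] [0.4833 0.103 ] tilt deg 1.7766561140653345
[282. 139. 282. 181.] [0.4744 0.1504] [0.4761 0.0962] tilt deg 1.824631181035241
[227. 128. 232. 206.] [0.4055 0.1644] [0.4097 0.0613] tilt deg 2.311061819015785
[295. 202. 296. 129.] [0.4951 0.0667] [0.4923 0.1629] tilt deg 1.6592125560043918
[222.  36. 226. 117.] [0.4017 0.2702] [0.4046 0.1781] tilt deg 1.8116185199998835
[296. 121. 296.  46.] [0.4922 0.1737] [0.4888 0.2597] tilt deg 2.2313593614650484
[]
[{'uv': [260.5, 69.0], 'conf': 0.93}]
```

View pics/w2.png

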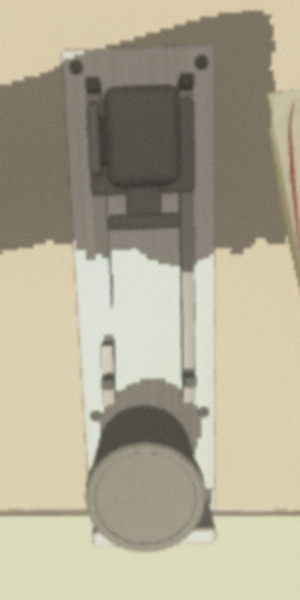

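The enlarged view shows the slider block at crop (143,135), with its button pad on the left (robot, -x) side. The bay is clear and the tub is at crop (145,495). The rail is tilted about 1.9°, and its centreline is at x≈0.447 where the slider is, which agrees with the triangulated (0.448, 0.228, 0.067). Next I'll grasp.

```bash
cat >> h.py <<'E'
a=np.radians(1.9); D=np.array([np.sin(a),-np.cos(a),0]); G=np.array([.4474,.228,.045]); RV=down(a)
def st(m):
    s=read_state(); print(m,round(s["time"],2),"p",np.round(s["position"],4),"F",np.round(s["contact_force"],1),"w",round(s["gripper_width"],4),"gf",np.round(s["gripper_force"],1),"q",np.round(s["joint_pos"],2))
E
python3 - <<'E'
from h import *
ctrl.move_j([0.2132,0.0352,-0.7346,1.8066,0.0244,1.3089,-0.5274])
ctrl.goto(G+[0,0,.12],RV); st("hover")
grip(.085,25)
ctrl.line_to(G,v=.1); st("down")
grip(.02,25); st("pinched")
c=vision.capture("side"); im=c["image"]; cv2.imwrite("pics/s1.png",cv2.resize(im[180:310,180:330],None,fx=4,fy=4,interpolation=cv2.INTER_CUBIC))
E
```

```text
hover 7.17 p [0.4473 0.2273 0.1654] F [-1.2 -0.   0.3] w 0.0856 gf 0.0 q [ 0.16  0.15 -0.77  1.87  0.11  1.17 -0.61]
down 8.74 p [0.4478 0.2282 0.0456] F [ 0.  -0.6 -0.5] w 0.085 gf 0.0 q [ 0.09  0.31 -0.73  1.99  0.25  0.93 -0.74]
pinched 9.26 p [0.4459 0.2281 0.0451] F [-7.1 -0.8  7.5] w 0.0357 gf 24.9 q [ 0.09  0.31 -0.73  1.99  0.25  0.94 -0.74]
```

View pics/s1.png

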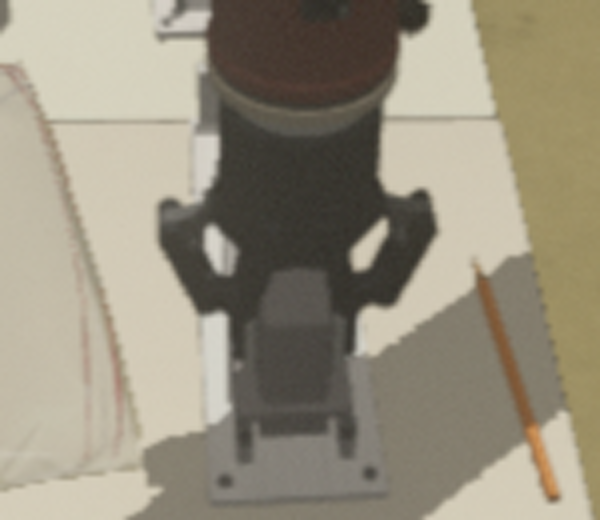

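The picture shows the fingers on both sides of the block at crop (295,335). The 36 mm opening at 25 N means the button is in. Now I'll slide in segments, watching the force.

Run:
```python
from h import *
P=G+[-.0015,0,0]
for s in(.03,.06,.09,.106):
    ctrl.line_to(P+D*s,v=.05); st(s)
    F=read_state()["contact_force"]
    if np.linalg.norm(F)>45: print("stop"); break
c=vision.capture("side"); im=c["image"]; cv2.imwrite("pics/s2.png",cv2.resize(im[160:310,180:330],None,fx=4,fy=4,interpolation=cv2.INTER_CUBIC))
print(spotter.tip_of("grip_rail_tub","side")[:1])
```

```text
0.03 10.06 p [0.447  0.1974 0.0451] F [-0.9 -1.2  4.9] w 0.0361 gf 28.4 q [ 0.15  0.28 -0.73  2.02  0.23  0.92 -0.67]
0.06 10.81 p [0.4481 0.1674 0.045 ] F [ 0.8 -0.9  3.6] w 0.0363 gf 29.3 q [ 0.21  0.25 -0.72  2.04  0.21  0.91 -0.59]
0.09 11.56 p [0.4492 0.1375 0.0451] F [ 4.6 -2.2 -0.3] w 0.0364 gf 30.2 q [ 0.26  0.23 -0.71  2.06  0.19  0.91 -0.52]
0.106 12.03 p [0.4498 0.1219 0.0451] F [ 6.4 -1.2 -1.6] w 0.0358 gf 30.6 q [ 0.29  0.22 -0.7   2.07  0.18  0.9  -0.48]
[{'uv': [252.0, 224.4], 'conf': 0.83}]
```

View pics/s2.png

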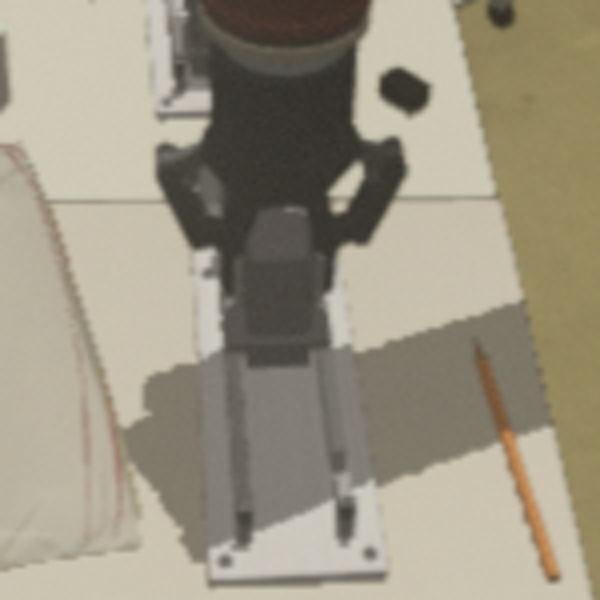

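The picture shows that the slider, now at crop (275,280), travelled with the fingers. There's no stop force yet, so I'll creep on until the stop is felt, then release and retreat.

Run:
```python
from h import *
P=G+[-.0015,0,0]
for s in(.1075,.109,.1105,.112,.1135):
    ctrl.line_to(P+D*s,v=.02); ctrl.dwell(.1); st(s)
    if read_state()["contact_force"]@D<-6: break
grip(.085); ctrl.dwell(.3); st("open")
p=np.array(read_state()["position"])
ctrl.line_to(p+[0,0,.15],v=.1)
ctrl.line_to(p+[0,.13,.2],v=.2); st("up")
c=vision.capture("wrist"); cv2.imwrite("pics/w3.png",c["image"])
for t,z in(("grip_rail_tub",.066),("tub_mid",.048)):
    for n in("wrist","side"):
        if n=="side" and t[0]=="g": vision.capture("wrist"); cs=vision.capture("side")
        r=spotter.tip_of(t,n)[:1]
        if r: print(t,n,r,atz(c if n=="wrist" else cs,r[0]["uv"],z))
```

```text
0.1075 12.47 p [0.4499 0.1209 0.0451] F [ 5.7  0.  -2.5] w 0.0361 gf 30.6 q [ 0.29  0.22 -0.7   2.07  0.18  0.9  -0.48]
0.109 12.82 p [0.4499 0.1195 0.0451] F [ 5.3  0.2 -2. ] w 0.0358 gf 30.7 q [ 0.29  0.22 -0.7   2.07  0.18  0.9  -0.47]
0.1105 13.18 p [0.4499 0.1192 0.0451] F [ 6.4  5.3 -3.8] w 0.0363 gf 30.9 q [ 0.3   0.22 -0.7   2.08  0.18  0.9  -0.47]
0.112 13.53 p [0.45   0.119  0.0451] F [ 6.2  9.  -4.5] w 0.0359 gf 30.4 q [ 0.3   0.22 -0.7   2.08  0.18  0.9  -0.46]
open 14.37 p [0.4496 0.116  0.045 ] F [-0.1  0.1 -0.5] w 0.0851 gf 0.0 q [ 0.3   0.22 -0.7   2.08  0.18  0.9  -0.46]
up 16.87 p [0.4496 0.2449 0.2443] F [ 0.4  0.3 -0.4] w 0.0848 gf 0.0 q [ 0.2   0.11 -0.83  1.74  0.08  1.33 -0.62]
grip_rail_tub wrist [{'uv': [256.3, 277.5], 'conf': 0.72}] [0.45288808 0.11961543 0.066     ]
grip_rail_tub side [{'uv': [245.9, 224.9], 'conf': 0.8}] [0.45807206 0.11830034 0.066     ]
tub_mid wrist [{'uv': [253.2, 329.6], 'conf': 0.64}] [0.45149983 0.0304908  0.048     ]
tub_mid side [{'uv': [246.4, 207.0], 'conf': 0.82}] [0.45398737 0.033094   0.048     ]
```

View pics/w3.png

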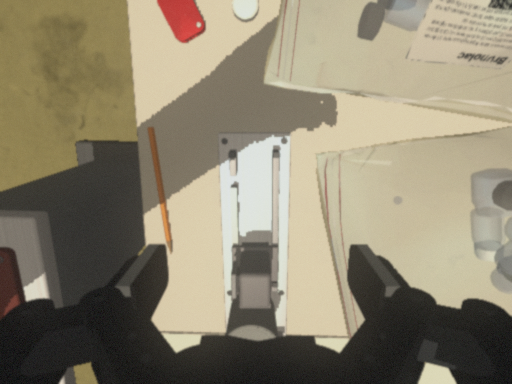

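The stop was felt at 9 N. The slider now stands at image (256,278), about 0.109 m along, with its pad showing proud on the left. The tub is where it was and the gripper is clear.

```bash
python3 -c "
from h import *
print(ctrl.hand_in())"
```

```text
the job is handed in; nothing more can be done
None
```

I pinched the tub rail's slider with its button in, ran it to its stop (about 0.109 m of travel, 9 N felt there) and let go; the tub still stands where it was, the arm never went near the other rail, and the job is handed in. The interface returned no verdict, and I judged the lock only from the picture.

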